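# Pulse the tea mill by hand: lid on, half turn, hold

### The job

Give the tea mill a hand-held test run: take the black stone off its mouth and set it down flat on the bare table (not dropped) clear of the mill, then drop the green lid into the bayonet slots until it is seated flat on the rim. Turn the lid clockwise to the green half-way run mark, where the mill runs only while it is held against its spring, and hold it there for about two seconds without ever letting it click over into the lock; your program finishes with the gripper still holding the lid at that mark. Leave the bowl and the other things on the table where they are.

Things in the scene. Friction and masses are not known exactly. Their poses are not given: they have to be found in the camera images.
- mill: Battery tea mill, a cream round body 94 mm across at the foot and 90 mm above, 110 mm tall, standing fast on the table (it cannot slide or turn). Origin: centre of its underside, z up. The dark steel rim on top (27 to 45 mm radius, 6 mm thick) has a round mouth and two bayonet slots, at the mill's own +x and -x.
- mill_mouth (a point): centre of the mill's mouth, level with the rim's top, 110 mm above the table; the mouth is 54 mm wide
- mill_slot (a point): one of the two bayonet slots in the rim (the other faces it across the mouth), at 31 mm radius on the mill's +x, rim height; slots are 14 mm wide and reach out to 34 mm radius. A white dot on the rim marks each. The lid drops in with its lugs over the slots (within about 4 deg).
- run_mark (a point): green run dot on the rim at 40 mm radius, 45 deg clockwise (seen from above) from the slot's white dot: half way. The red lock dot is 85 deg on from the slot. The same dots repeat on the far side of the mouth. The lid is at half way when the ticks on its plate point at the green dots.
- switch_ring (a joint): turn (rad) of the sprung ring in the mill that the lid's lugs drive clockwise seen from above: 0 at rest, 0.7 run mark, 1.4 locked. The lid turns about 0.08 rad freely first. A spring pushes it back, 0.10 N m at 0 rising to 0.14 at the run mark. From about 1.0 sprung balls resist as well; near 1.25 the lid clicks into the lock and stays. Let go before that, it returns to 0.
- lid: Loose green lid, 80 g, upright on the table on its skirt. Origin: centre of the skirt's underside, z up. Skirt 51 mm in diameter (40 mm at its foot, 5 mm taper), 18 mm high; above it a plate 72 mm in diameter, up to 26.5 mm height, that seats on the mill's rim (origin then 92 mm above the table). It fits equally well turned by 180 deg.
- lid_wing (a point): middle of the top edge of the lid's straight wing grip, 56.5 mm above the lid's origin; the wing is 54 mm long along the lid's x, 16 mm thick along its y, 30 mm high above the plate. White ticks at both its ends show where the lugs are.
- lid_lug (a point): tip of one of the lid's two lugs, on the lid's +x at 31 mm radius (the other on -x); lugs are 9 mm wide and lie 5.7 to 10.7 mm above the skirt's underside
- stone: Loose smooth black river stone, a round flattened pebble 63 mm in diameter and 35 mm high, about 200 g, lying flat in the mill's mouth and so blocking it. Origin: centre of its underside, z up.
- stone_center (a point): centre of the stone, 17 mm above its underside; its widest girth is at this height, about 10 mm above the mill's rim at the start
- turntable: lacquered cherry turntable, a disc 252 mm in diameter and 28 mm high; origin centre of its underside; does not move
- bowl: mulberry bowl full of boxwood shogi pieces, 152 mm in diameter, 55 mm high, loose on the turntable; origin centre of its underside; leave alone
- bell: brass hand bell standing on its mouth, 62 mm in diameter, 110 mm tall; origin centre of its underside; leave alone
- tortoise: bronze tortoise figurine, about 100 mm by 68 mm, 34 mm high; origin centre of its underside; leave alone
- flask: rust-glazed stoneware sake flask, 80 mm in diameter, 139 mm tall; origin centre of its underside; leave alone
- cup: small brown sake cup, 60 mm in diameter, 42 mm high; origin centre of its underside; leave alone
- caddy: cherry-bark tea caddy, 76 mm in diameter, 112 mm tall; origin centre of its underside; leave alone
Not all that is in view belongs to the job. What is shaped like the lid but orange is not meant.

How it is judged:
On the way, in this order (a step that is already met when the one before it is completed fails the run):
1. the stone has been set down on the table clear of the mill and let go (height (world z) of stone_center below 0.024 m and horizontal distance between stone_center and mill above 0.085 m and contact force between the fingers and stone below 0.1 N and linear speed of stone below 0.05 m/s), for 0.2 s.
2. the lid is dropped into the slots, seated flat on the rim and not yet turned (horizontal distance between lid and mill below 0.004 m and z of lid in the frame of mill between 0.0895 and 0.0945 m and angle between lid's own z axis and vertical below 0.07 rad and value of joint switch_ring below 0.3 rad), for 0.1 s.
3. the lid is held at the half-way run mark for a second and a half (horizontal distance between lid and mill below 0.004 m and z of lid in the frame of mill between 0.0895 and 0.0945 m and angle between lid's own z axis and vertical below 0.07 rad and value of joint switch_ring between 0.55 and 0.85 rad), for 1.5 s.
At the end, for the whole second after the job is handed in: Lid seated in the mill (height within 2.5 mm, 4 mm sideways, level within 4 deg), still gripped (over 1 N), switch ring still at 0.7 rad within 0.15 rad. Stone lying flat, let go, at rest on the table, its centre at least 85 mm from the mill's axis (all of step 1 and all of step 3 and velocity of joint switch_ring between -0.1 and 0.1 rad/s and contact force between the fingers and lid above 1 N); the arm keeps its last pose, push and grip.
It fails at once if the lid has been turned too far and has clicked over into the lock (ring beyond 1.2 rad) (value of joint switch_ring above 1.2 rad).
It fails at once if the stone was dropped or thrown on the table (faster than 0.6 m/s with its centre within 50 mm of the table) (height (world z) of stone_center below 0.05 m and linear speed of stone above 0.6 m/s).
It fails at once if another thing on the table was shifted by more than 25 mm or toppled (distance of any of bowl, bell, tortoise, flask, cup, caddy from where it was at the start of the episode above 0.025 m or angle between any of bowl, bell, tortoise, flask, cup, caddy's own z axis and vertical above 0.5 rad).
It also fails if it takes over 61 s, if anything falls off the work surface, if the arm or the gripper's body presses on something with over 40 N, if the wrist force passes 120 N, or if a joint passes its speed limit or range.

### The arm

A 6-joint arm with a two-finger parallel gripper is mounted at the origin on the work surface. World frame = base frame: x ahead of the robot, y to its left, z up, the work surface at z = 0. Lengths are in m, angles in rad, forces in N, time in s.
With the tool pointing down it reaches from about 0.375 to 0.975 m from the base axis. Payload 3.8 kg.
Tool frame: the origin (TCP) lies at the very end of the fingers, on their centre line; the grasp point (between the pads) lies 19 mm behind it; y points along the fingers, x is the direction in which the jaws open and shut, and the axes are right-handed (so a half turn about y gives the same grasp; the last joint's range is limited). The gripper opens to 85 mm and grips with 20 to 120 N. Pads are 22 mm wide; open, the fingers measure 114 mm over their backs; the gripper's body (76 mm by 85 mm) begins 54 mm behind the grasp point. The pads swing forward as they close: fully open they stand 13 mm farther back than shut.
Start: joints at [-1.24, 0.264, 1.604, -0, 1.274, -0.037], TCP at [0.243, -0.63, 0.231] pointing down, gripper open.
Joint ranges: [-2.63, 2.63], [-0.94, 2.18], [0.31, 2.57], [-1.31, 4.45], [0, 2.66], [-2.55, 2.55]. Speed limits (rad/s): [2.57, 2.57, 3.14, 3.14, 3.14, 3.14].

### API

Orientations are given as a rotation vector (axis times angle).
In Python, from workcell import bot, cams gives the robot as it stands.
- The arm moves only by the tool play_rows, never from a script. Its argument "motion" is a list of rows, each a list of 2 entries, a list of its own where there are three numbers: the shift along the world's x, y, z normalised to -1 to 1, where 1 is 400 mm, then the turn, a rotation vector about the world's x, y, z normalised to -1 to 1, where 1 is pi/4 rad. In form: [[[tx, ty, tz], [ax, ay, az]], ...]. A call has 1 to 10 rows; each row is the pose to reach, as a shift and turn from the pose commanded when the call began; what a row does not reach only later rows make up. A row lasts 1/8 s, in which the tool goes at most 62.5 mm and 10.7 degrees, less where a joint would pass 70% of its speed; a pose out of reach is approached as far as the arm can. A call with a number of a shift or a turn outside -1 to 1 is refused whole. A call with a gripper value outside its range is refused whole. "gripper" is the closure, from 0 (fully open) to 1 (shut), set as the call begins (left out, the last holds). The fingers move at their own pace and stop on an object; "squeeze" is the grip in N (left out, the last holds). Time passes only in rows, so rows that repeat a pose let the fingers close. It gives the time, the measured TCP pose, the force and the opening at its end, in the units of the state.
- bot.read_state(): the state, without advancing time (a new reading comes with each control period).
- cams.read_camera(name): name is "scene" or "top" or "wrist"; returns (picture, depth): 480x640x3 uint8, red, green, blue; 480x640 float32, m along the optical axis (not along the pixel's ray), 0 where there is no reading.
- cams.calibration(name): a dict with "mtx" (3x3 intrinsics, pixels), "R" (3x3) and "t" (3): a world point X has camera coordinates R X + t; the wrist camera has in their place "tool_from_camera" (4x4, takes a point from camera to tool coordinates, whose origin is the TCP and whose axes are the tool frame's). Camera axes: x right, y down, z forward; pixel columns grow to the right and rows downward; lengths in m; the calibration is good to about 2 mm. A picture is of the moment at which its call begins: read the wrist's pose just before it. calibration takes no time and is no camera call.
- bot.finish_job(): hands the job in, once; it reports no verdict.
Trained networks look in the newest picture that a camera, given by its name, has taken for a name from the list of things; names that differ only in an ending like _2 or _b are one class to them, and where a whole thing is asked for, a point or a joint stands for the part that bears it (a point fixed in the world has none). Each returns a list of dicts, best first, with "conf" (0 to 1); they miss things now and then, are a little off and sometimes report something else, mostly with a low value. They report only what shows in the picture. A call takes as long as a camera call. They do not tell look-alikes from the thing itself.
- cams.recognise(camera, label): "xyz" ([x, y, z] in m, in the coordinates of the camera as it stood for that picture, good to about 4 mm: the middle of the surface that is visible of it).
- cams.regions_of(camera, label): "mask" (480x640 bool, what is visible of it).
- cams.mark_of(camera, label): "xyz" ([x, y, z] in m, in the coordinates of the camera as it stood for that picture, good to about 4 mm: a listed point, or the origin of a listed thing).
The state is a dict: "time": time; "q": joint angles; "joint_vel": joint speeds; "joint_torque": joint torques, N m; "tool_pos": TCP position; "tcp_rot": TCP orientation; "wrist_force": force on the tool from outside, world axes, zero at the start; "torque": the same for the moment, N m; "width": opening from 0.0 (shut) to 1.0 (fully open).
Only numpy, scipy, OpenCV 4.12 (cv2) and the standard library are available. Lean on these libraries where they do the work, as an engineer would, in place of code of your own. Each camera call takes 0.05 s, during which the arm holds its last target.

## Working session

There is one attempt and no reset: what is moved stays moved. The work goes in short steps, Python scripts to look and compute and a tool call to move; the robot and the scene stay as the last step left them, time stands still between calls to the robot, and variables do not carry over. Pictures are saved under pics/ and viewed, and the job is handed in when it is done.

Besides the shell and the picture viewer there is one more tool, called after "Call:" as name(argument=value, ...), one argument or row to a line, values as JSON. play_rows: Moves the arm, as the interface text tells. Its arguments: {"type":"object","properties":{"motion":{"type":"array","items":{"type":"array"}},"gripper":{"type":"number"},"squeeze":{"type":"number"}},"required":["motion"]}

```bash
ls; mkdir -p pics; cat > h.py <<'E'
import numpy as np, cv2
from workcell import bot, cams
def shot(n,f):
    s=bot.read_state(); im,d=cams.read_camera(n); cv2.imwrite('pics/'+f,im[:,:,::-1]); return s,im,d
def w(n,p,s=None):
    c=cams.calibration(n); p=np.array(p)
    if n=='wrist':
        T=np.array(c['tool_from_camera']); p=T[:3,:3]@p+T[:3,3]
        R=cv2.Rodrigues(np.array(s['tcp_rot'],float))[0]; return R@p+np.array(s['tool_pos'])
    return np.array(c['R']).T@(p-np.array(c['t']))
def px(n,u,v,d):
    K=np.array(cams.calibration(n)['mtx']); return np.array([(u-K[0,2])/K[0,0]*d,(v-K[1,2])/K[1,1]*d,d])
E
python3 - <<'E'
from h import *
np.set_printoptions(precision=4,suppress=True)
for n in ['top','scene']:
    shot(n,n+'0.png')
for n in ['top','scene']:
    for l in ['mill_mouth','mill_slot','run_mark','lid','lid_wing','lid_lug','stone_center','bowl','bell','tortoise','flask','cup','caddy','turntable']:
        print(n,l,[(round(r['conf'],2),w(n,r['xyz'])) for r in cams.mark_of(n,l)][:4])
print(bot.read_state())
E
```

```text
pics
top mill_mouth [(0.85, array([ 0.5252, -0.1206,  0.1115])), (0.6, array([0.5247, 0.2132, 0.0056]))]
top mill_slot [(0.92, array([ 0.5546, -0.1182,  0.1103])), (0.21, array([0.7128, 0.2642, 0.0008]))]
top run_mark [(0.57, array([ 0.558 , -0.142 ,  0.1074])), (0.51, array([ 0.713 , -0.2837,  0.0014]))]
top lid [(0.96, array([ 0.4639,  0.306 , -0.0032])), (0.88, array([0.4023, 0.1837, 0.0008])), (0.7, array([0.5195, 0.1872, 0.0089]))]
top lid_wing [(0.73, array([0.5194, 0.1835, 0.0548])), (0.63, array([0.4621, 0.3017, 0.0555])), (0.56, array([0.4012, 0.1817, 0.0586]))]
top lid_lug [(0.95, array([0.5267, 0.2111, 0.0059])), (0.76, array([0.3884, 0.2164, 0.0067])), (0.61, array([0.4672, 0.3332, 0.0145]))]
top stone_center [(0.67, array([ 0.523 , -0.1183,  0.1209]))]
top bowl [(0.57, array([ 0.8144, -0.0188,  0.0315]))]
top bell [(0.59, array([0.7145, 0.2662, 0.0004]))]
top tortoise [(0.93, array([ 0.7131, -0.2863, -0.001 ]))]
top flask [(0.68, array([0.566 , 0.3945, 0.0018]))]
top cup [(0.77, array([ 0.539 , -0.4218, -0.0011])), (0.69, array([ 0.5257, -0.1207,  0.1111]))]
top caddy []
[... 1235 characters left out ...]
[ 0.5355, -0.4258,  0.0009]))]
scene caddy [(0.68, array([ 0.5209, -0.1215,  0.1201])), (0.66, array([ 0.7109,  0.2602, -0.0018])), (0.61, array([ 0.4136, -0.3525, -0.0008]))]
scene turntable [(0.69, array([ 0.7959, -0.0019, -0.0013]))]
{'time': 1.5, 'q': array([-1.2399,  0.2639,  1.604 , -0.    ,  1.2737, -0.0369]), 'joint_vel': array([ 0.0014, -0.0013, -0.0006, -0.0013, -0.0008,  0.0015]), 'joint_torque': array([ -0.0002, -51.5052, -36.7713,  -0.0001,   0.001 ,   0.    ]), 'tool_pos': array([ 0.2427, -0.6299,  0.2313]), 'tcp_rot': array([-1.3611,  0.9341, -0.9341]), 'wrist_force': array([ 0.8169,  0.473 , -0.3191]), 'torque': array([ 0.0003, -0.0008, -0.0197]), 'width': 1.0024253673058914}
```

View pics/top0.png

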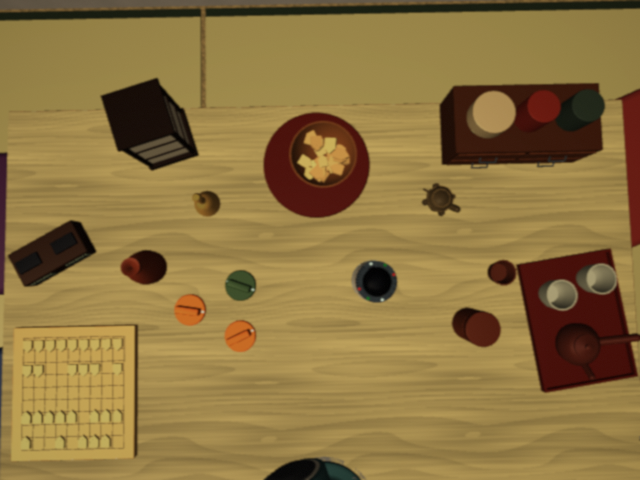

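View pics/scene0.png

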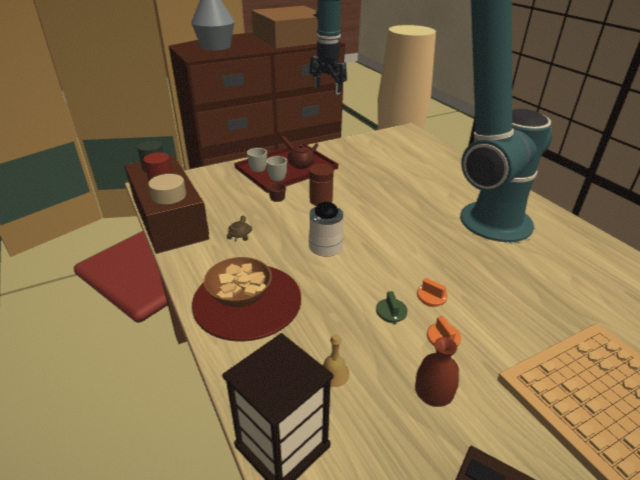

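```bash
python3 - <<'E'
from h import *
np.set_printoptions(precision=4,suppress=True)
s=bot.read_state()
print(cv2.Rodrigues(np.array(s['tcp_rot'],float))[0])
for n in ['top','scene','wrist']: print(cams.calibration(n))
im=cv2.imread('pics/top0.png')
c=cams.calibration('top');K=np.array(c['mtx'])
def pr(X):
    p=np.array(c['R'])@np.array(X)+np.array(c['t']);p=K@p;return (p[:2]/p[2]).astype(int)
print(pr([.523,-.12,.12]),pr([.46,.22,.05]))
E
```

```text
[[ 0.3596 -0.      0.9331]
 [-0.9331 -0.      0.3596]
 [-0.     -1.     -0.    ]]
{'mtx': array([[480.6014,   0.    , 319.823 ],
       [  0.    , 480.6014, 233.4475],
       [  0.    ,   0.    ,   1.    ]]), 'R': array([[-0.0207, -0.9998,  0.0037],
       [-0.9975,  0.0204, -0.0684],
       [ 0.0683, -0.0052, -0.9977]]), 't': array([0.0092, 0.6342, 1.1077])}
{'mtx': array([[465.3622,   0.    , 321.9674],
       [  0.    , 465.3622, 245.4501],
       [  0.    ,   0.    ,   1.    ]]), 'R': array([[-0.8804,  0.474 ,  0.0158],
       [ 0.2708,  0.5299, -0.8036],
       [-0.3893, -0.7032, -0.5949]]), 't': array([ 0.5257, -0.0743,  1.4083])}
{'mtx': array([[341.15  ,   0.    , 320.8376],
       [  0.    , 341.15  , 239.6699],
       [  0.    ,   0.    ,   1.    ]]), 'tool_from_camera': array([[ 1.    ,  0.0004,  0.001 , -0.0009],
       [-0.0008, -0.2612,  0.9653, -0.1416],
       [ 0.0006, -0.9653, -0.2612,  0.0663],
       [ 0.    ,  0.    ,  0.    ,  1.    ]])}
[375 281] [222 311]
```

Top picture: mill with the black stone at (376,280). Lid-shaped things are the green one at (240,285) and orange ones at (190,310) and (240,336). The green one is the lid meant. First I move over the mill for a wrist look.

Call:
play_rows(
  motion=[
    [[0.35,0.64,0],[0,0,0]],
    [[0.35,0.64,0],[0,0,0]],
    [[0.35,0.64,0],[0,0,0]],
    [[0.35,0.64,0],[0,0,0]],
    [[0.35,0.64,0],[0,0,0]],
  ],
  gripper=0,
)

```text
time: 2.12
tool_pos: [0.3836, -0.3715, 0.2315]
tcp_rot: [-1.361, 0.933, -0.934]
wrist_force: [0.8, -0.5, -0.3]
width: 1.003
```

Call:
play_rows(
  motion=[
    [[0.35,0.64,0],[0,0,0]],
    [[0.35,0.64,0],[0,0,0]],
    [[0.35,0.64,0],[0,0,0]],
    [[0.35,0.64,0],[0,0,0]],
    [[0.35,0.64,0],[0,0,0]],
    [[0.35,0.64,0],[0,0,0]],
  ],
)

```text
time: 2.88
tool_pos: [0.5238, -0.1153, 0.2314]
tcp_rot: [-1.362, 0.93, -0.931]
wrist_force: [-0.5, -0.5, 0.4]
width: 0.997
```

```bash
python3 - <<'E'
from h import *
np.set_printoptions(precision=4,suppress=True)
s,im,d=shot('wrist','w1.png')
print(s['time'],s['tool_pos'],s['tcp_rot'],s['wrist_force'])
for l in ['mill_mouth','mill_slot','run_mark','stone_center']:
    print(l,[(round(r['conf'],2),w('wrist',r['xyz'],s)) for r in cams.mark_of('wrist',l)][:4])
E
```

```text
2.875 [ 0.5238 -0.1153  0.2314] [-1.362   0.9304 -0.9308] [-0.4797 -0.46    0.4246]
mill_mouth [(0.47, array([ 0.5214, -0.1202,  0.1167]))]
mill_slot [(0.95, array([ 0.5507, -0.111 ,  0.1101]))]
run_mark [(0.63, array([ 0.558 , -0.1372,  0.1049]))]
stone_center [(0.96, array([ 0.5222, -0.1211,  0.1163]))]
```

View pics/w1.png

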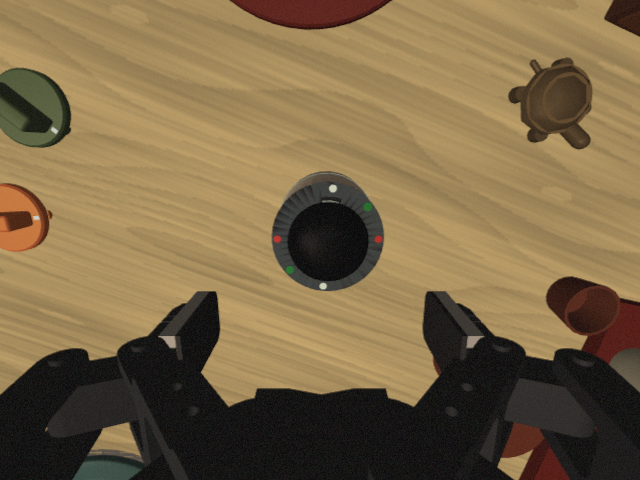

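Mill centred at about (328,238): white dots at (333,188) and (323,286), green at (367,207) and (290,269), red at (378,239) and (277,239), stone in the middle. The green lid is at (35,110). Next I work out the dots and the rim plane precisely.

```bash
cat >> h.py <<'E'
def ray(n,u,v,z,s=None):
    K=np.array(cams.calibration(n)['mtx'])
    a=w(n,[0,0,0],s); b=w(n,px(n,u,v,1.0),s); return a+(b-a)*(z-a[2])/(b[2]-a[2])
E
python3 - <<'E'
from h import *
np.set_printoptions(precision=4,suppress=True)
s=bot.read_state(); im=cv2.imread('pics/w1.png').astype(int)
def cen(u,v,f):
    p=im[v-9:v+10,u-9:u+10]; m=f(p); ys,xs=np.nonzero(m); return u-9+xs.mean(),v-9+ys.mean(),len(xs)
wh=lambda p:p.min(2)>130
gr=lambda p:(p[...,1]>p[...,2]+30)&(p[...,1]>p[...,0]+25)
rd=lambda p:(p[...,2]>p[...,1]+50)
P=[]
for n,u,v,f in [('w1',333,188,wh),('w2',323,286,wh),('g1',367,207,gr),('g2',290,269,gr),('r1',378,239,rd),('r2',277,239,rd)]:
    a=cen(u,v,f); X=ray('wrist',a[0],a[1],.110,s); P.append(X); print(n,np.round(a,1),X)
P=np.array(P)
for i in (0,2,4):
    dd=P[i]-P[i+1]; print('mid',(P[i]+P[i+1])/2,'r',np.hypot(*dd[:2])/2,'ang',np.degrees(np.arctan2(dd[1],dd[0])))
_,d=cams.read_camera('wrist'); 
pts=[w('wrist',px('wrist',u,v,d[v,u]),s) for u,v in [(333,195),(300,200),(360,265),(328,238),(328,262)]]; print(np.array(pts))
r=cams.regions_of('wrist','stone')
for q in r[:2]:
    m=q['mask']; ys,xs=np.nonzero(m); X=[ray('wrist',xs.min(),ys[xs.argmin()],.12,s),ray('wrist',xs.max(),ys[xs.argmax()],.12,s),ray('wrist',xs.mean(),ys.mean(),.12,s)]; print(q['conf'],xs.min(),xs.max(),ys.min(),ys.max(),np.array(X))
E
```

```text
w1 [332.5 188.   46. ] [ 0.559  -0.1138  0.11  ]
w2 [322.7 285.6  36. ] [ 0.4813 -0.1357  0.11  ]
g1 [367.2 206.3  62. ] [ 0.5555 -0.1442  0.11  ]
g2 [289.4 269.5  53. ] [ 0.4848 -0.1052  0.11  ]
r1 [378.1 238.8  45. ] [ 0.5346 -0.1625  0.11  ]
r2 [276.6 238.6  48. ] [ 0.5057 -0.0869  0.11  ]
mid [ 0.5202 -0.1247  0.11  ] r 0.040392508365035794 ang 15.744135249779362
mid [ 0.5201 -0.1247  0.11  ] r 0.040373760709037386 ang -28.81470811871955
mid [ 0.5201 -0.1247  0.11  ] r 0.04046963362814259 ang -69.08613300763135
[[ 0.5519 -0.1178  0.0896]
 [ 0.5411 -0.0937  0.1081]
 [ 0.5085 -0.158   0.1084]
 [ 0.527  -0.122   0.1358]
 [ 0.5099 -0.1287  0.1352]]
0.94 284 364 198 277 [[ 0.5126 -0.0918  0.12  ]
 [ 0.5361 -0.1484  0.12  ]
 [ 0.5227 -0.1204  0.12  ]]
```

Dots agree on the mill: axis (0.520,-0.125), radius 40.4 mm (40 expected), slots at yaw about 16°. Stone top is 0.136 (expected 0.137). I go down for the stone, keeping the tips above the rim.

Call:
play_rows(
  motion=[
    [[-0.003,-0.016,-0.12],[0,0,0]],
    [[-0.003,-0.016,-0.22],[0,0,0]],
    [[-0.003,-0.016,-0.28],[0,0,0]],
    [[-0.003,-0.016,-0.31],[0,0,0]],
    [[-0.003,-0.016,-0.31],[0,0,0]],
    [[-0.003,-0.016,-0.31],[0,0,0]],
  ],
  gripper=0,
)

```text
time: 3.98
tool_pos: [0.5226, -0.1248, 0.1087]
tcp_rot: [-1.36, 0.932, -0.936]
wrist_force: [0.5, -0.1, 0.5]
width: 1.003
```

Call:
play_rows(
  motion=[
    [[0,0,0],[0,0,0]],
    [[0,0,0],[0,0,0]],
    [[0,0,0],[0,0,0]],
    [[0,0,0],[0,0,0]],
    [[0,0,0],[0,0,0]],
    [[0,0,0],[0,0,0]],
  ],
  gripper=1,
  squeeze=40,
)

```text
time: 4.72
tool_pos: [0.522, -0.1235, 0.109]
tcp_rot: [-1.359, 0.934, -0.934]
wrist_force: [-2.4, 2.8, 6.5]
width: 0.714
```

```bash
python3 - <<'E'
from h import *
s,im,d=shot('scene','s2.png')
cv2.imwrite('pics/s2c.png',cv2.resize(im[130:270,240:420,::-1],None,fx=4,fy=4))
E
```

```text
(no output)
```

View pics/s2c.png

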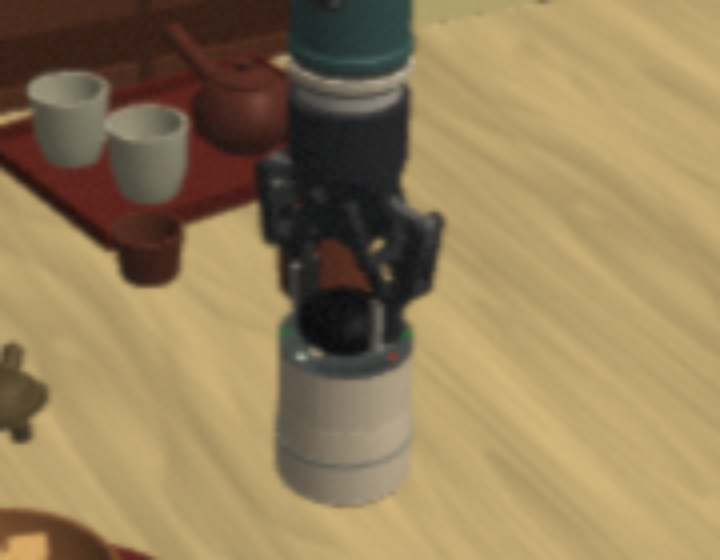

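The crop shows both fingers around the stone, just above the rim. Width is 60.7 mm against a 63 mm girth. I lift a little and check.

Call:
play_rows(
  motion=[
    [[0,0,0.01],[0,0,0]],
    [[0,0,0.03],[0,0,0]],
    [[0,0,0.06],[0,0,0]],
    [[0,0,0.1],[0,0,0]],
    [[0,0,0.1],[0,0,0]],
    [[0,0,0.1],[0,0,0]],
  ],
)

```text
time: 5.52
tool_pos: [0.5216, -0.1244, 0.1475]
tcp_rot: [-1.361, 0.934, -0.935]
wrist_force: [-0.7, 0.3, -1.7]
width: 0.711
```

```bash
python3 - <<'E'
from h import *
np.set_printoptions(precision=4,suppress=True)
s,im,d=shot('wrist','w3.png')
s2,im2,d=shot('scene','s3.png')
cv2.imwrite('pics/s3c.png',cv2.resize(im2[120:260,240:420,::-1],None,fx=4,fy=4))
print([(round(r['conf'],2),w('scene',r['xyz'])) for r in cams.mark_of('scene','stone_center')])
print([(round(r['conf'],2),w('wrist',r['xyz'],s)) for r in cams.mark_of('wrist','stone_center')],s['tool_pos'])
E
```

```text
[(0.72, array([ 0.5163, -0.1243,  0.1599]))]
[(0.72, array([ 0.521 , -0.1207,  0.1564])), (0.33, array([ 0.4145, -0.3482,  0.0005]))] [ 0.5216 -0.1244  0.1475]
```

View pics/s3c.png

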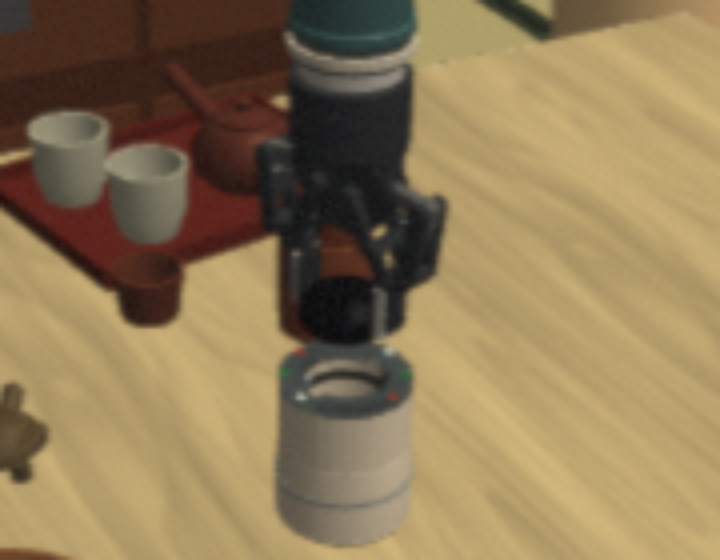

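View pics/w3.png

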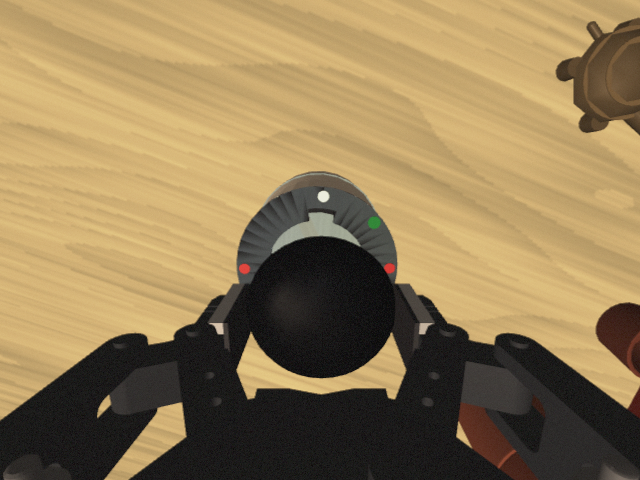

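The stone is held level and clear of the mill. I carry it to (0.50, 0.02), bare table 150 mm from the mill.

Call:
play_rows(
  motion=[
    [[-0.03,0.12,0.02],[0,0,0]],
    [[-0.04,0.24,0.02],[0,0,0]],
    [[-0.05,0.36,-0.02],[0,0,0]],
    [[-0.05,0.36,-0.12],[0,0,0]],
    [[-0.05,0.36,-0.2],[0,0,0]],
    [[-0.05,0.36,-0.27],[0,0,0]],
    [[-0.05,0.36,-0.31],[0,0,0]],
    [[-0.05,0.36,-0.33],[0,0,0]],
    [[-0.05,0.36,-0.335],[0,0,0]],
    [[-0.05,0.36,-0.335],[0,0,0]],
  ],
)

```text
time: 6.98
tool_pos: [0.5024, 0.0197, 0.0141]
tcp_rot: [-1.36, 0.933, -0.935]
wrist_force: [-1.1, -0.0, -2.1]
width: 0.707
```

```bash
python3 - <<'E'
from h import *
np.set_printoptions(precision=4,suppress=True)
s,im,d=shot('wrist','w4.png')
print(bot.read_state())
s2,im2,d=shot('scene','s4.png')
cv2.imwrite('pics/s4c.png',cv2.resize(im2[150:330,250:450,::-1],None,fx=3.3,fy=3.3))
print([(round(r['conf'],2),w('scene',r['xyz'])) for r in cams.mark_of('scene','stone_center')])
E
```

```text
{'time': 7.025, 'q': array([-0.0104,  0.1849,  2.1509,  0.    ,  0.8039,  1.1927]), 'joint_vel': array([-0.0006, -0.0032, -0.0006,  0.0006,  0.0002,  0.0015]), 'joint_torque': array([  0.0005, -38.6509, -28.1921,   0.0003,   0.0087,   0.    ]), 'tool_pos': array([0.5025, 0.0197, 0.0142]), 'tcp_rot': array([-1.3599,  0.9328, -0.9354]), 'wrist_force': array([-0.3027,  0.039 , -1.6875]), 'torque': array([0.0393, 0.0219, 0.0138]), 'width': 0.7090065197503854}
[(0.65, array([0.5022, 0.0203, 0.0273]))]
```

View pics/s4c.png

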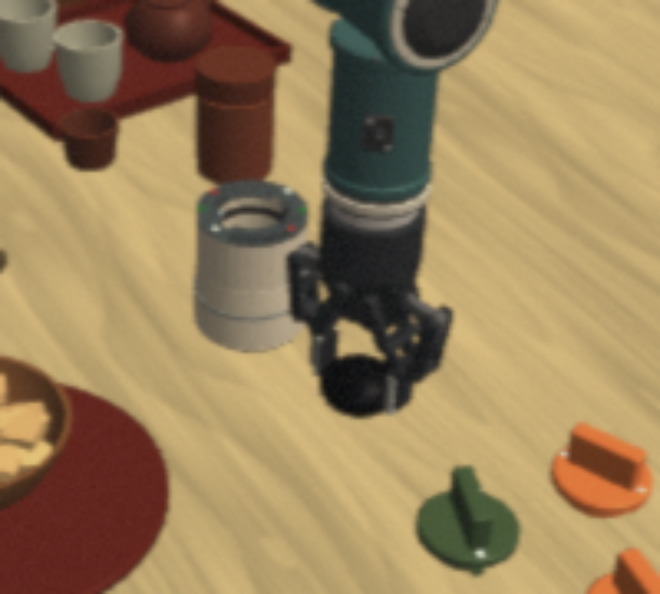

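The stone hangs just above the bare table at about (365,385) in the crop, clear of the mill and the lid. I lower it the last few millimetres slowly.

Call:
play_rows(
  motion=[
    [[0,0,-0.004],[0,0,0]],
    [[0,0,-0.008],[0,0,0]],
    [[0,0,-0.012],[0,0,0]],
    [[0,0,-0.014],[0,0,0]],
    [[0,0,-0.014],[0,0,0]],
  ],
)

```text
time: 7.75
tool_pos: [0.5014, 0.0198, 0.0075]
tcp_rot: [-1.361, 0.934, -0.934]
wrist_force: [-0.5, -0.7, -1.8]
width: 0.708
```

Call:
play_rows(
  motion=[
    [[0,0,-0.002],[0,0,0]],
    [[0,0,-0.004],[0,0,0]],
    [[0,0,-0.004],[0,0,0]],
    [[0,0,-0.004],[0,0,0]],
  ],
)

```text
time: 8.25
tool_pos: [0.5016, 0.0198, 0.0071]
tcp_rot: [-1.361, 0.934, -0.934]
wrist_force: [-2.4, 0.0, 6.8]
width: 0.711
```

It is on the table: the force changed to +6.8 N upward. Now I let go.

Call:
play_rows(
  motion=[
    [[0,0,0],[0,0,0]],
    [[0,0,0],[0,0,0]],
    [[0,0,0],[0,0,0]],
    [[0,0,0],[0,0,0]],
    [[0,0,0],[0,0,0]],
  ],
  gripper=0,
)

```text
time: 8.88
tool_pos: [0.5015, 0.0198, 0.006]
tcp_rot: [-1.361, 0.934, -0.934]
wrist_force: [0.3, 0.4, 0.2]
width: 0.998
```

Call:
play_rows(
  motion=[
    [[0,0,0.1],[0,0,0]],
    [[0,0,0.2],[0,0,0]],
    [[0,0.1,0.3],[0,0,0.2]],
    [[0.02,0.25,0.38],[0,0,0.4]],
    [[0.04,0.4,0.38],[0,0,0.6]],
    [[0.04,0.4,0.38],[0,0,0.8]],
    [[0.04,0.4,0.38],[0,0,0.9]],
    [[0.04,0.4,0.38],[0,0,0.9]],
    [[0.04,0.4,0.38],[0,0,0.9]],
  ],
)

```text
time: 10.0
tool_pos: [0.5174, 0.1795, 0.1579]
tcp_rot: [-1.536, 0.39, -0.39]
wrist_force: [0.3, 0.0, 0.7]
width: 1.004
```

```bash
python3 - <<'E'
from h import *
np.set_printoptions(precision=4,suppress=True)
s,im,d=shot('wrist','w5.png')
print(s['time'],s['tool_pos'],s['tcp_rot'],s['wrist_force'],s['width'])
for l in ['lid','lid_wing','lid_lug']: print(l,[(round(r['conf'],2),w('wrist',r['xyz'],s)) for r in cams.mark_of('wrist',l)])
s2,im2,d=shot('top','t5.png')
print([(round(r['conf'],2),w('top',r['xyz'])) for r in cams.mark_of('top','stone_center')])
E
```

```text
10.0 [0.5174 0.1795 0.1579] [-1.5355  0.3903 -0.3901] [0.2708 0.0488 0.6816] 1.0040615453033643
lid [(0.76, array([ 0.5175,  0.1852, -0.0021])), (0.7, array([ 0.464 ,  0.3008, -0.0001])), (0.66, array([0.5041, 0.0171, 0.0016])), (0.56, array([ 0.4006,  0.1885, -0.0022]))]
lid_wing [(0.88, array([0.4607, 0.3054, 0.0587])), (0.87, array([0.4035, 0.1852, 0.0602])), (0.65, array([0.5177, 0.1859, 0.0546]))]
lid_lug [(0.75, array([0.5288, 0.2133, 0.0053])), (0.64, array([0.4687, 0.3328, 0.0065])), (0.6, array([0.3878, 0.2201, 0.012 ]))]
[(0.96, array([0.4983, 0.0248, 0.0185]))]
```

View pics/w5.png

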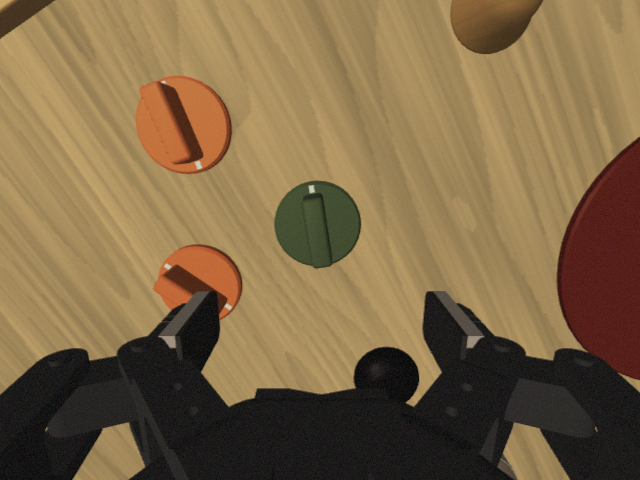

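Green lid at (318,224), orange look-alikes at (183,125) and (198,285), stone resting flat at (386,377). The middle green one fits the description. I confirm it in an enlarged crop and measure its wing.

```bash
python3 - <<'E'
from h import *
im=cv2.imread('pics/w5.png')
cv2.imwrite('pics/w5c.png',cv2.resize(im[170:280,260:380],None,fx=5,fy=5,interpolation=cv2.INTER_CUBIC))
E
```

```text
(no output)
```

View pics/w5c.png

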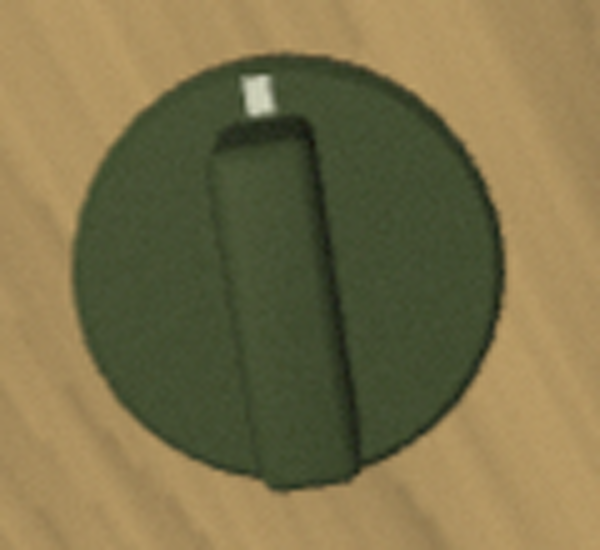

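```bash
python3 - <<'E'
from h import *
np.set_printoptions(precision=4,suppress=True)
s=bot.read_state()
f=lambda u,v,z: ray('wrist',260+u/5,170+v/5,z,s)
a=f(262,148,.0565);b=f(312,483,.0565)
print(a,b,(a+b)/2,np.linalg.norm(a-b),np.degrees(np.arctan2(*(a-b)[1::-1])))
t=f(258,95,.0265); im=cv2.imread('pics/w5.png').astype(int)
l=f(73,268,.0265);r=f(503,268,.0265);c=(l+r)/2
print(t,l,r,np.linalg.norm(l-r))
# plate mask ellipse
m=((im[...,1]>im[...,2]+5)&(im[...,1]<110)&(im[...,0]<im[...,1])).astype(np.uint8)
m[:170]=0;m[280:]=0;m[:,:260]=0;m[:,380:]=0
m=(cv2.connectedComponentsWithStats(m)[1]==cv2.connectedComponents(m)[1][240,290]).astype(np.uint8)
cs=max(cv2.findContours(m,0,2)[0],key=cv2.contourArea)[:,0]
P=np.array([ray('wrist',u,v,.0265,s)[:2] for u,v in cs])
# upper-left part of outline, top edge of plate: fit
from scipy.optimize import least_squares
q=least_squares(lambda p:np.hypot(*(P-p[:2]).T)-p[2],[.519,.186,.036],loss='soft_l1',f_scale=.0005).x
print('plate fit',q,len(P)); 
d=t[:2]-q[:2]; print('tick ang',np.degrees(np.arctan2(d[1],d[0])))
R=cv2.Rodrigues(np.array(s['tcp_rot'],float))[0];print('jaw yaw',np.degrees(np.arctan2(R[1,0],R[0,0])),s['q'])
E
```

```text
[0.5266 0.2095 0.0565] [0.5088 0.1614 0.0565] [0.5177 0.1854 0.0565] 0.05128051086591459 69.66314790870298
[0.5274 0.2136 0.0265] [0.4871 0.2033 0.0265] [0.549  0.1698 0.0265] 0.07044911718538958
plate fit [0.5173 0.1859 0.0346] 136
tick ang 69.98599976747424
jaw yaw -28.46427262775045 [0.2884 0.0827 1.9552 0.     1.1036 0.7852]
```

Both measures put the wing at 69.8° and the lid centre at (0.5175,0.1857), with length 51 mm and plate diameter 70 mm, close to the given sizes. I grasp the wing.

Call:
play_rows(
  motion=[
    [[0,0.015,-0.05],[0,0,0.184]],
    [[0,0.015,-0.15],[0,0,0.184]],
    [[0,0.015,-0.24],[0,0,0.184]],
    [[0,0.015,-0.3],[0,0,0.184]],
    [[0,0.015,-0.32],[0,0,0.184]],
    [[0,0.015,-0.32],[0,0,0.184]],
    [[0,0.015,-0.32],[0,0,0.184]],
  ],
)

```text
time: 11.18
tool_pos: [0.5187, 0.1861, 0.0315]
tcp_rot: [-1.552, 0.274, -0.278]
wrist_force: [0.1, -0.1, -0.2]
width: 1.0
```

Call:
play_rows(
  motion=[
    [[0,0,0],[0,0,0]],
    [[0,0,0],[0,0,0]],
    [[0,0,0],[0,0,0]],
    [[0,0,0],[0,0,0]],
    [[0,0,0],[0,0,0]],
    [[0,0,0],[0,0,0]],
    [[0,0,0],[0,0,0]],
    [[0,0,0],[0,0,0]],
  ],
  gripper=1,
  squeeze=60,
)

```text
time: 12.18
tool_pos: [0.5177, 0.1858, 0.0303]
tcp_rot: [-1.553, 0.276, -0.276]
wrist_force: [-0.7, 1.1, 3.4]
width: 0.174
```

Call:
play_rows(
  motion=[
    [[0,0,0.05],[0,0,0]],
    [[0,0,0.15],[0,0,0]],
    [[0,0,0.3],[0,0,-0.1]],
    [[0,-0.07,0.41],[0,0,-0.3]],
    [[0,-0.18,0.41],[0,0,-0.5]],
    [[0,-0.3,0.41],[0,0,-0.6]],
    [[0,-0.3,0.41],[0,0,-0.6]],
  ],
)

```text
time: 13.05
tool_pos: [0.5169, 0.0631, 0.1935]
tcp_rot: [-1.474, 0.647, -0.646]
wrist_force: [-0.8, -0.4, -1.4]
width: 0.178
```

Call:
play_rows(
  motion=[
    [[0,-0.1,0],[0,0,-0.2]],
    [[0,-0.2,0],[0,0,-0.4]],
    [[0,-0.3,0],[0,0,-0.596]],
    [[0,-0.4,0],[0,0,-0.596]],
    [[0.006,-0.477,0],[0,0,-0.596]],
    [[0.006,-0.477,0],[0,0,-0.596]],
    [[0.006,-0.477,0],[0,0,-0.596]],
    [[0.006,-0.477,0],[0,0,-0.596]],
  ],
)

```text
time: 14.05
tool_pos: [0.5198, -0.1237, 0.1938]
tcp_rot: [-1.329, 1.0, -0.999]
wrist_force: [-0.4, 0.2, -0.2]
width: 0.177
```

```bash
python3 - <<'E'
from h import *
np.set_printoptions(precision=4,suppress=True)
s,im,d=shot('wrist','w6.png')
print(s['time'],s['tool_pos'],s['tcp_rot'],s['wrist_force'],s['width'],s['q'])
R=cv2.Rodrigues(np.array(s['tcp_rot'],float))[0];print('jaw yaw',np.degrees(np.arctan2(R[1,0],R[0,0])))
s,im,d=shot('scene','s6.png')
cv2.imwrite('pics/s6c.png',cv2.resize(im[110:260,240:420,::-1],None,fx=4,fy=4))
E
```

```text
14.05 [ 0.5198 -0.1237  0.1938] [-1.3291  1.0001 -0.9988] [-0.4228  0.2379 -0.2353] 0.17651065938581195 [-0.2806  0.0257  1.9458  0.0005  1.1708  1.0086]
jaw yaw -73.87926624662728
```

View pics/w6.png

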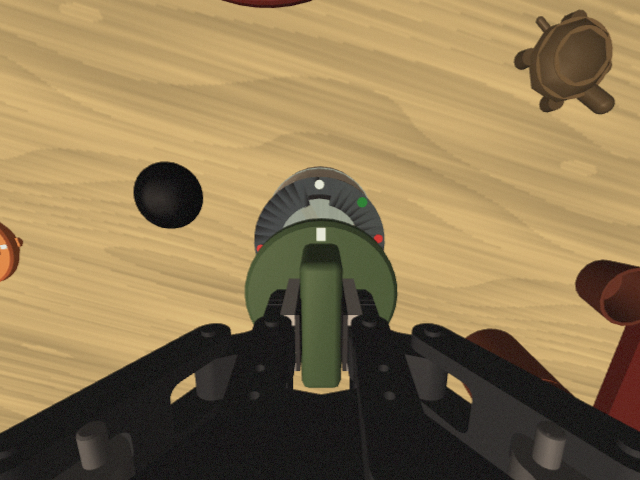

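View pics/s6c.png

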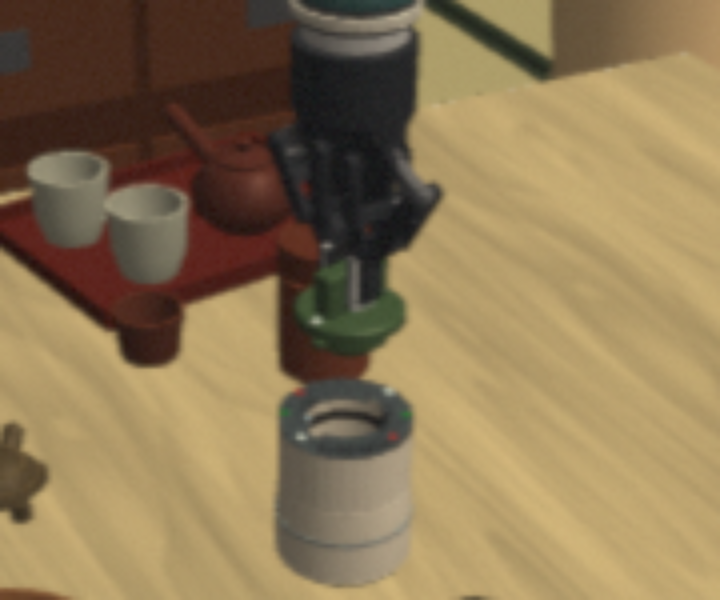

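Lid is held level over the mill, tick at (320,234) nearly in line with the white dot at (319,184). I measure lid against mill in this same picture.

```bash
python3 - <<'E'
from h import *
from scipy.optimize import least_squares
np.set_printoptions(precision=4,suppress=True)
s=bot.read_state(); img=cv2.imread('pics/w6.png'); im=img.astype(int)
cv2.imwrite('pics/w6c.png',cv2.resize(img[160:400,230:410],None,fx=2.5,fy=2.5,interpolation=cv2.INTER_CUBIC))
def cen(u,v,f):
    p=im[v-8:v+9,u-8:u+9]; ys,xs=np.nonzero(f(p)); return u-8+xs.mean(),v-8+ys.mean()
wh=lambda p:p.min(2)>130
gr=lambda p:(p[...,1]>p[...,2]+30)&(p[...,1]>p[...,0]+25)
rd=lambda p:(p[...,2]>p[...,1]+50)
ob=[(cen(319,184,wh),0),(cen(362,202,gr),45),(cen(378,239,rd),85)]
D=np.array([ray('wrist',*c,.110,s)[:2] for c,_ in ob]); A=np.radians([a for _,a in ob])
def res(p): return (D-np.c_[p[0]+.04*np.cos(p[2]-A),p[1]+.04*np.sin(p[2]-A)]).ravel()
q=least_squares(res,[.52,-.1247,.28]); print('mill',q.x[:2],np.degrees(q.x[2]),'res',q.fun)
t=cen(320,234,wh); zp=s['tool_pos'][2]-.0038
T=ray('wrist',*t,zp,s); print('tick',t,T)
# plate silhouette
hsv=cv2.cvtColor(img,cv2.COLOR_BGR2HSV); m=cv2.inRange(hsv,(35,60,25),(75,255,140))
m[:215]=0; n,lb,st,ct=cv2.connectedComponentsWithStats(m); k=1+st[1:,4].argmax(); print(st[k])
m=(lb==k); L=[]
for v in range(235,300,3):
    xs=np.nonzero(m[v])[0]; L+= [(xs.min(),v),(xs.max()+1,v)]
for u in list(range(280,315,4))+list(range(330,365,4)):
    ys=np.nonzero(m[:,u])[0]; L.append((u,ys.min()))
P=np.array([ray('wrist',u,v,zp,s)[:2] for u,v in L])
q=least_squares(lambda p:np.hypot(*(P-p[:2]).T)-p[2],[.519,-.125,.036],loss='soft_l1',f_scale=.0005); print('plate',q.x,np.abs(q.fun).max())
d=T[:2]-q.x[:2]; print('lid yaw',np.degrees(np.arctan2(d[1],d[0])),np.hypot(*d),s['tool_pos'])
E
```

```text
mill [ 0.5223 -0.1216] 16.41126656503075 res [ 0.0001  0.0002  0.      0.0001 -0.0002 -0.0003]
tick (np.float64(320.5348837209302), np.float64(233.95348837209303)) [ 0.548  -0.1149  0.1902]
[  246   219   151   168 12760]
plate [ 0.521  -0.123   0.0346] 0.0005551621068223891
lid yaw 16.67575805552355 0.02824853743926878 [ 0.5199 -0.124   0.194 ]
```

View pics/w6c.png

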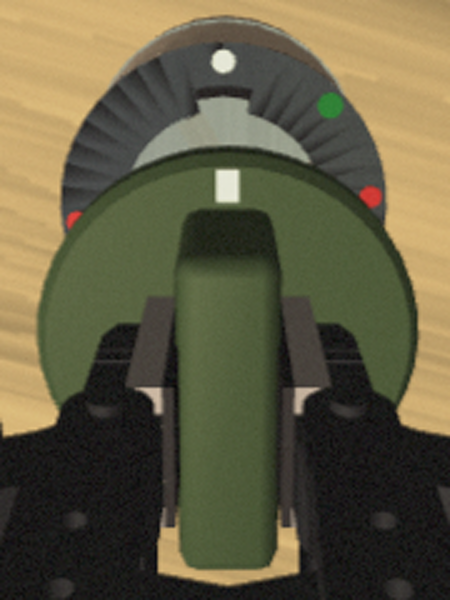

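Call:
play_rows(
  motion=[
    [[0.003,0.0035,-0.06],[0,0,0]],
    [[0.003,0.0035,-0.11],[0,0,0]],
    [[0.003,0.0035,-0.115],[0,0,0]],
    [[0.003,0.0035,-0.115],[0,0,0]],
    [[0.003,0.0035,-0.115],[0,0,0]],
    [[0.003,0.0035,-0.115],[0,0,0]],
  ],
)

```text
time: 14.9
tool_pos: [0.5218, -0.1238, 0.1491]
tcp_rot: [-1.328, 0.999, -1.002]
wrist_force: [-0.7, 0.0, -0.3]
width: 0.176
```

```bash
python3 - <<'E'
from h import *
s,im,d=shot('wrist','w7.png')
print(s['time'],s['tool_pos'],s['wrist_force'],s['width'])
np.save('s7.npy',s,allow_pickle=True)
cv2.imwrite('pics/w7c.png',cv2.resize(im[160:400,230:410,::-1],None,fx=2.5,fy=2.5,interpolation=cv2.INTER_CUBIC))
s,im,d=shot('scene','s7.png')
cv2.imwrite('pics/s7c.png',cv2.resize(im[170:260,280:380,::-1],None,fx=6,fy=6,interpolation=cv2.INTER_CUBIC))
E
```

```text
14.9 [ 0.52175899 -0.12381709  0.14906525] [-0.6941123   0.02421561 -0.31295337] 0.1756717493013461
```

View pics/w7c.png

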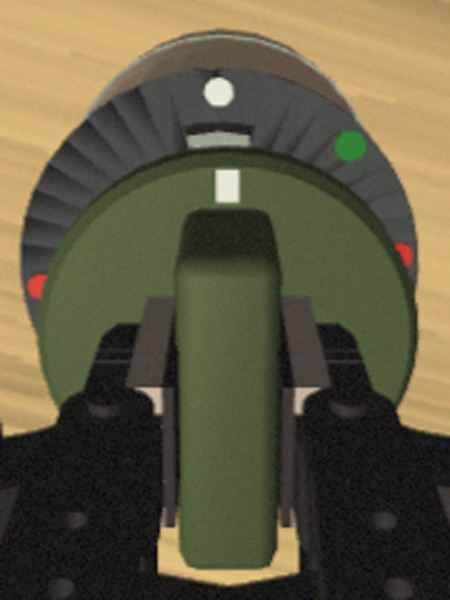

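View pics/s7c.png

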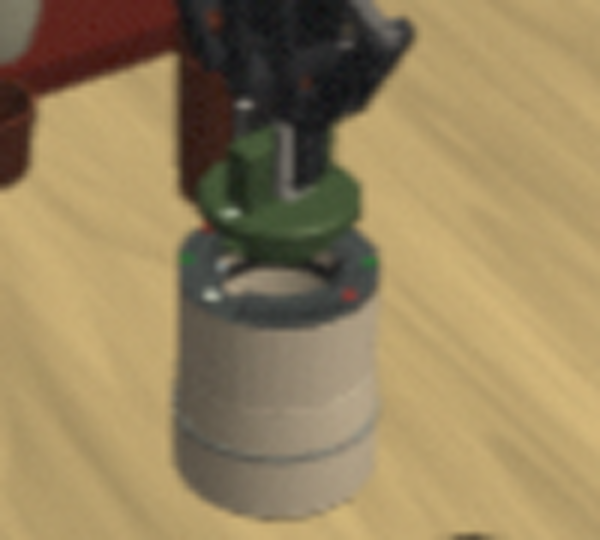

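```bash
cat > m.py <<'E'
from h import *
from scipy.optimize import least_squares
np.set_printoptions(precision=4,suppress=True)
def meas(f,s,dots,tick,hp=.0038,rp=None):
    img=cv2.imread(f); im=img.astype(int)
    F={'w':lambda p:p.min(2)>130,'g':lambda p:(p[...,1]>p[...,2]+30)&(p[...,1]>p[...,0]+25)&(p[...,1]>90),'r':lambda p:(p[...,2]>p[...,1]+50)}
    def cen(u,v,k):
        p=im[v-7:v+8,u-7:u+8]; ys,xs=np.nonzero(F[k](p)); return u-7+xs.mean(),v-7+ys.mean()
    D=np.array([ray('wrist',*cen(u,v,k),.110,s)[:2] for u,v,k,_ in dots]); A=np.radians([a for *_,a in dots])
    q=least_squares(lambda p:(D-np.c_[p[0]+.0402*np.cos(p[2]-A),p[1]+.0402*np.sin(p[2]-A)]).ravel(),[.52,-.122,.28])
    mill=q.x; print('mill',mill[:2],np.degrees(mill[2]),'res',np.abs(q.fun).max())
    zp=s['tool_pos'][2]-hp
    T=ray('wrist',*cen(*tick,'w'),zp,s)
    hsv=cv2.cvtColor(img,cv2.COLOR_BGR2HSV); m=cv2.inRange(hsv,(35,60,25),(75,255,110))
    m[:215]=0; n,lb,st,ct=cv2.connectedComponentsWithStats(m); m=lb==1+st[1:,4].argmax(); L=[]
    for v in range(240,300,3):
        xs=np.nonzero(m[v])[0]; L+= [(xs.min(),v),(xs.max()+1,v)]
    for u in list(range(285,312,3))+list(range(330,358,3)):
        ys=np.nonzero(m[:,u])[0]; L.append((u,ys.min()))
    P=np.array([ray('wrist',u,v,zp,s)[:2] for u,v in L])
    q=least_squares(lambda p:np.hypot(*(P-p[:2]).T)-p[2],[.519,-.125,.036],loss='soft_l1',f_scale=.0005).x
    d=T[:2]-q[:2]
    print('lid',q,'yaw',np.degrees(np.arctan2(d[1],d[0])),np.hypot(*d),'tick',T,'tcp',s['tool_pos'],'mill-lid',mill[:2]-q[:2])
E
python3 - <<'E'
from m import *
s=np.load('s7.npy',allow_pickle=True).item()
meas('pics/w7.png',s,[(317,197,'w',0),(370,218,'g',45)],(321,234))
E
```

```text
mill [ 0.5221 -0.121 ] 16.297659526216318 res 4.490115920428861e-05
lid [ 0.5228 -0.1229  0.0348] yaw 16.562703407120935 0.028314377774589887 tick [ 0.5499 -0.1148  0.1453] tcp [ 0.5218 -0.1238  0.1491] mill-lid [-0.0007  0.0018]
```

Call:
play_rows(
  motion=[
    [[-0.0015,0.0045,0],[0,0,0]],
    [[-0.0015,0.0045,-0.012],[0,0,0]],
    [[-0.0015,0.0045,-0.025],[0,0,0]],
    [[-0.0015,0.0045,-0.035],[0,0,0]],
    [[-0.0015,0.0045,-0.042],[0,0,0]],
    [[-0.0015,0.0045,-0.048],[0,0,0]],
    [[-0.0015,0.0045,-0.048],[0,0,0]],
  ],
)

```text
time: 15.88
tool_pos: [0.521, -0.122, 0.1288]
tcp_rot: [-1.328, 1.0, -1.001]
wrist_force: [2.6, -0.3, -2.3]
width: 0.177
```

No resistance, and the lugs are entering. Going down to the seat.

Call:
play_rows(
  motion=[
    [[0,0,-0.005],[0,0,0]],
    [[0,0,-0.01],[0,0,0]],
    [[0,0,-0.014],[0,0,0]],
    [[0,0,-0.017],[0,0,0]],
    [[0,0,-0.017],[0,0,0]],
    [[0,0,-0.017],[0,0,0]],
  ],
)

```text
time: 16.62
tool_pos: [0.521, -0.1219, 0.1224]
tcp_rot: [-1.328, 1.0, -1.001]
wrist_force: [4.0, -0.1, 1.6]
width: 0.176
```

```bash
python3 - <<'E'
from h import *
s,im,d=shot('wrist','w8.png')
print(s['time'],s['tool_pos'],s['wrist_force'],s['torque'],s['width'])
a=cv2.resize(im[160:400,230:410,::-1],None,fx=2.5,fy=2.5)
s,im,d=shot('scene','s8.png')
b=cv2.resize(im[170:260,290:370,::-1],(400,450),interpolation=cv2.INTER_CUBIC)
b=np.vstack([b,np.zeros((150,400,3),np.uint8)])[:, :350]
cv2.imwrite('pics/c8.png',np.hstack([a,b]))
E
```

```text
16.625 [ 0.5209682  -0.12192674  0.12235547] [ 3.95241676 -0.08525933  1.59196018] [-0.13432068 -0.79177011  0.09938103] 0.175827344126291
```

View pics/c8.png

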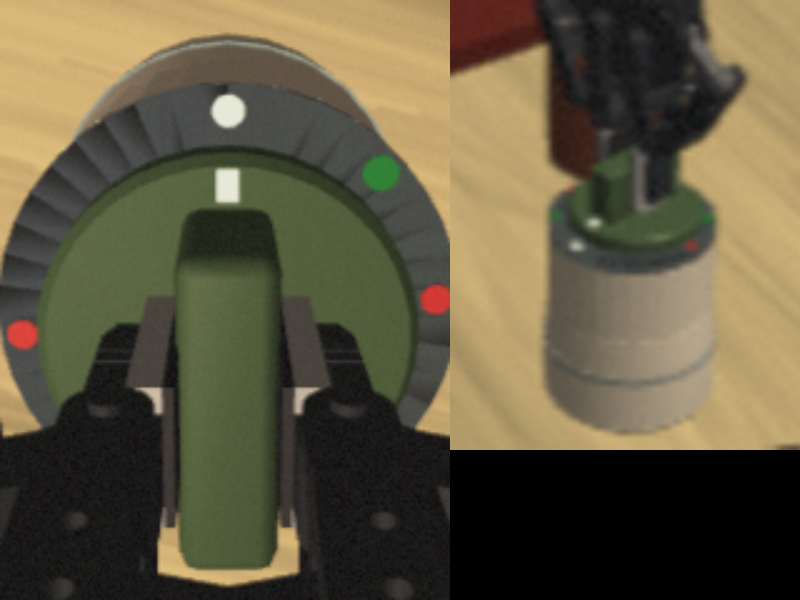

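The lid is down in the slots with its tick on the white dot. A small side force of 4 N shows, so I ease in +x and press lightly to confirm the seat.

Call:
play_rows(
  motion=[
    [[0.0015,0,-0.001],[0,0,0]],
    [[0.002,0,-0.002],[0,0,0]],
    [[0.002,0,-0.003],[0,0,0]],
    [[0.002,0,-0.003],[0,0,0]],
  ],
)

```text
time: 17.23
tool_pos: [0.521, -0.1219, 0.1223]
tcp_rot: [-1.329, 1.001, -1.0]
wrist_force: [-1.2, 1.9, 10.5]
width: 0.178
```

Pressing gives +10.5 N with no movement, so it is seated. Now I turn clockwise, partway first.

Call:
play_rows(
  motion=[
    [[0,0,0.001],[0,0,-0.08]],
    [[0,0,0.001],[0,0,-0.17]],
    [[0,0,0.001],[0,0,-0.26]],
    [[0,0,0.001],[0,0,-0.36]],
    [[0,0,0.001],[0,0,-0.46]],
    [[0,0,0.001],[0,0,-0.56]],
    [[0,0,0.001],[0,0,-0.65]],
    [[0,0,0.001],[0,0,-0.65]],
  ],
)

```text
time: 18.23
tool_pos: [0.5213, -0.1223, 0.1223]
tcp_rot: [-1.092, 1.377, -1.378]
wrist_force: [1.0, 0.2, 7.3]
width: 0.179
```

```bash
python3 - <<'E'
from h import *
s,im,d=shot('wrist','w9.png')
R=cv2.Rodrigues(np.array(s['tcp_rot'],float))[0];print('jaw yaw',np.degrees(np.arctan2(R[1,0],R[0,0])))
print(s['time'],s['tool_pos'],s['wrist_force'],s['torque'],s['width'])
a=cv2.resize(im[160:400,230:410,::-1],None,fx=2.5,fy=2.5)
s,im,d=shot('scene','s9.png')
b=cv2.resize(im[170:260,290:370,::-1],(400,450),interpolation=cv2.INTER_CUBIC)
b=np.vstack([b,np.zeros((150,400,3),np.uint8)])[:, :350]
cv2.imwrite('pics/c9.png',np.hstack([a,b]))
E
```

```text
jaw yaw -103.22301108870751
18.225 [ 0.52132441 -0.12226357  0.1222811 ] [0.96700624 0.15256863 7.33685054] [-0.24390559 -0.18038584  0.03124492] 0.17896055447819284
```

View pics/c9.png

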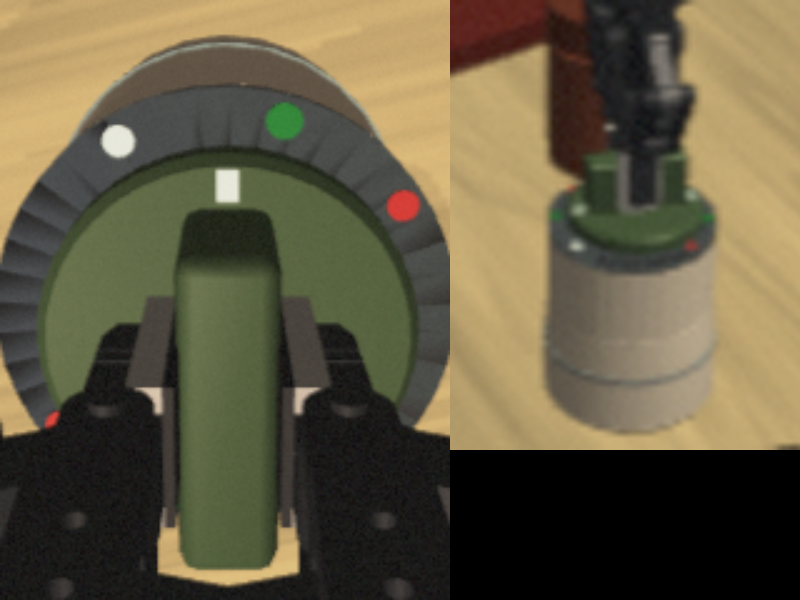

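Tick lies between white and green, with about 15° left to the green dot. The rest follows, then a hold.

Call:
play_rows(
  motion=[
    [[0,0,0],[0,0,-0.08]],
    [[0,0,0],[0,0,-0.16]],
    [[0,0,0],[0,0,-0.24]],
    [[0,0,0],[0,0,-0.3]],
    [[0,0,0],[0,0,-0.335]],
    [[0,0,0],[0,0,-0.335]],
    [[0,0,0],[0,0,-0.335]],
    [[0,0,0],[0,0,-0.335]],
  ],
)

```text
time: 19.32
tool_pos: [0.5211, -0.1221, 0.1223]
tcp_rot: [-0.935, 1.563, -1.563]
wrist_force: [0.9, 0.0, 8.0]
width: 0.175
```

```bash
python3 - <<'E'
from h import *
s,im,d=shot('wrist','w10.png')
R=cv2.Rodrigues(np.array(s['tcp_rot'],float))[0];print('jaw yaw',np.degrees(np.arctan2(R[1,0],R[0,0])))
print(s['time'],s['tool_pos'],s['wrist_force'],s['torque'],s['width'],s['q'][5])
np.save('s10.npy',s,allow_pickle=True)
a=cv2.resize(im[160:400,230:410,::-1],None,fx=2.5,fy=2.5)
s,im,d=shot('scene','s10.png')
b=cv2.resize(im[170:260,290:370,::-1],(400,450),interpolation=cv2.INTER_CUBIC)
b=np.vstack([b,np.zeros((150,400,3),np.uint8)])[:, :350]
cv2.imwrite('pics/c10.png',np.hstack([a,b]))
E
```

```text
jaw yaw -118.26145131001068
19.325 [ 0.5211241  -0.12210648  0.12225821] [0.87239668 0.03402465 8.00589562] [-0.13824878 -0.09124717  0.11351457] 0.17535016508424886 1.7882232408485084
```

View pics/c10.png

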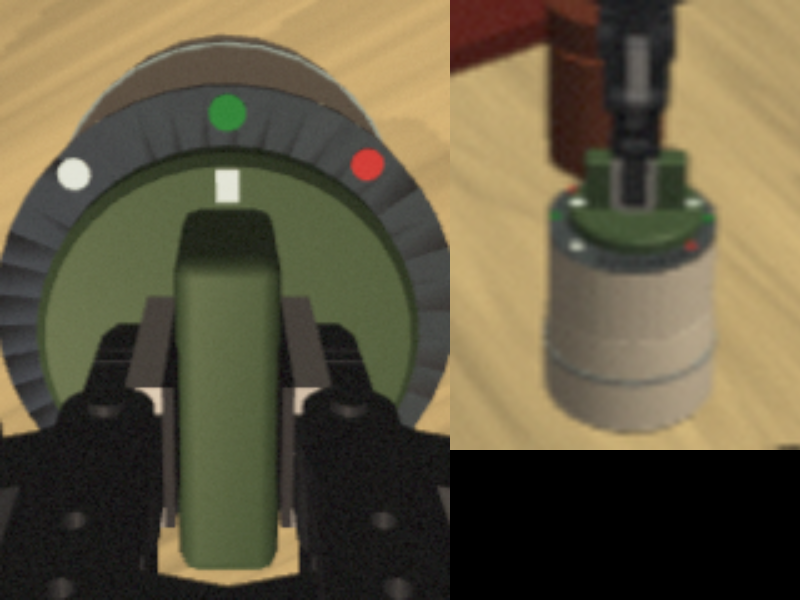

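Tick at crop (227,186) points straight at the green dot (227,113). Reaction torque is 0.11 N m. Now I hold for over two seconds.

Call:
play_rows(
  motion=[
    [[0,0,0],[0,0,0]],
    [[0,0,0],[0,0,0]],
    [[0,0,0],[0,0,0]],
    [[0,0,0],[0,0,0]],
    [[0,0,0],[0,0,0]],
    [[0,0,0],[0,0,0]],
    [[0,0,0],[0,0,0]],
    [[0,0,0],[0,0,0]],
    [[0,0,0],[0,0,0]],
    [[0,0,0],[0,0,0]],
  ],
)

```text
time: 20.68
tool_pos: [0.5211, -0.1221, 0.1223]
tcp_rot: [-0.935, 1.562, -1.563]
wrist_force: [0.5, 0.2, 8.7]
width: 0.178
```

Call:
play_rows(
  motion=[
    [[0,0,0],[0,0,0]],
    [[0,0,0],[0,0,0]],
    [[0,0,0],[0,0,0]],
    [[0,0,0],[0,0,0]],
    [[0,0,0],[0,0,0]],
    [[0,0,0],[0,0,0]],
    [[0,0,0],[0,0,0]],
    [[0,0,0],[0,0,0]],
    [[0,0,0],[0,0,0]],
    [[0,0,0],[0,0,0]],
  ],
)

```text
time: 21.92
tool_pos: [0.5212, -0.1221, 0.1223]
tcp_rot: [-0.935, 1.562, -1.563]
wrist_force: [1.1, -0.2, 7.6]
width: 0.173
```

```bash
python3 - <<'E'
from h import *
np.set_printoptions(precision=4,suppress=True)
s,im,d=shot('wrist','w11.png')
R=cv2.Rodrigues(np.array(s['tcp_rot'],float))[0];print('jaw yaw',np.degrees(np.arctan2(R[1,0],R[0,0])),'tilt',R[2,1])
print(s['time'],s['tool_pos'],s['wrist_force'],s['torque'],s['width'])
# plate height from depth vs rim height
for u,v in [(265,270),(285,240),(357,240),(375,265),(240,260),(262,215),(385,225)]: print((u,v),w('wrist',px('wrist',u,v,d[v,u]),s))
s2,im2,d2=shot('top','t11.png')
for l in ['stone_center','bowl','bell','tortoise','flask','cup','caddy']: print(l,[(round(r['conf'],2),w('top',r['xyz'])) for r in cams.mark_of('top',l)][:2])
E
```

```text
jaw yaw -118.26263537073353 tilt -0.9999997379967751
21.925 [ 0.5212 -0.1221  0.1223] [ 1.079 -0.186  7.558] [-0.1792 -0.0517  0.1362] 0.17298409742488857
(265, 270) [ 0.5438 -0.1045  0.1171]
(285, 240) [ 0.5519 -0.1197  0.1178]
(357, 240) [ 0.5365 -0.1478  0.1167]
(375, 265) [ 0.5223 -0.1497  0.1173]
(240, 260) [ 0.5517 -0.0935  0.108 ]
(262, 215) [ 0.5657 -0.1144  0.1091]
(385, 225) [ 0.5344 -0.1623  0.1087]
stone_center [(0.59, array([0.502 , 0.0225, 0.0202]))]
bowl [(0.86, array([ 0.812 , -0.0169,  0.0313]))]
bell [(0.95, array([0.7143, 0.2621, 0.0004]))]
tortoise [(0.89, array([ 0.7137, -0.2892, -0.0014]))]
flask [(0.86, array([0.5613, 0.3957, 0.0007])), (0.73, array([0.502 , 0.0228, 0.0177]))]
cup [(0.82, array([ 0.5381, -0.4229, -0.0001]))]
caddy [(0.97, array([ 0.4192, -0.3457,  0.0026])), (0.43, array([0.5031, 0.0229, 0.0193]))]
```

View pics/w11.png

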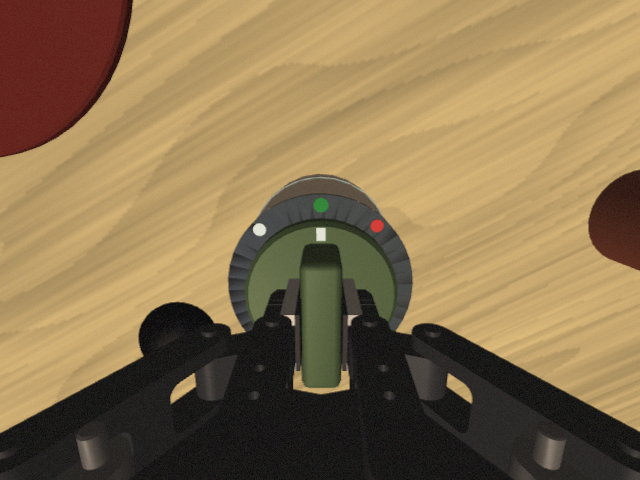

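View pics/t11.png

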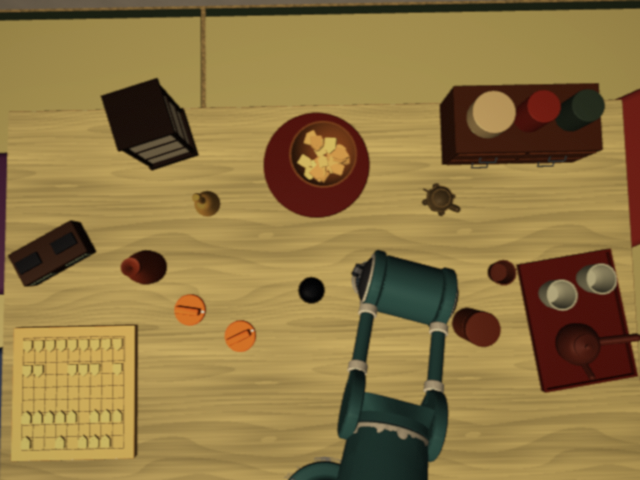

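Wrist picture: tick (321,234) is in line with the green dot (321,205), and the plate is about 8.5 mm above the rim, so it is seated. Top picture: stone at (311,290), everything else in place. I hand it in.

```bash
python3 -c "
from workcell import bot
print(bot.finish_job())"
```

```text
the job is handed in; nothing more can be done
None
```

The test run is done and handed in at about 22 s of the 61 s allowed; the job reports no verdict.

I lifted the stone off the mouth and lowered it until it touched the table at about (0.50, 0.02). That is roughly 145 mm from the mill. I then gripped the green lid by its wing, dropped it into the bayonet slots, turned it about 44° clockwise to the green mark and held it there for about 2.5 s. The gripper is still holding it at 60 N.

**Last checks:**
- **Lid position:** the tick lines up with the green dot, and the plate stands about 8.5 mm above the rim, as it should when seated. The tool is vertical.
- **Forces:** the measured spring torque is about 0.14 N m, as given for the run mark. I press down with about 8 N.
- **Stone:** flat and at rest. The network put its centre at 0.020 m, against 0.017 m expected.
- **Other things:** all within a few millimetres of their first positions; the caddy was checked only loosely (its first reading was less certain, about 9 mm off).

**One disagreement:** my first reading of the mill's axis was about 4 mm off, because I used an arm pose read a little after the picture. Two later readings agreed with each other, and I used those for the fit.

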